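# Swap the backup drives behind the pots

## Task

Swap the two backup drives: the red one, which lies at the back of the wooden desk tidy, goes flat into the black dock, and the blue one, now in the dock, takes the red one's place in the tidy, lying the same way along the back. First lift the wipes tub and the clip jar that block the red drive out onto the white side tray and stand them there; when the drives are swapped, stand each back where it was. Keep the tub and jar upright throughout, and leave the mouse, the mug and the model car where they are.

Things in the scene. Friction and masses are not known exactly. Their poses are not given: they have to be found in the camera images.
- caddy: Brown wooden desk tidy, fixed, 210 mm wide (y). Origin: on the desk, under the middle of the drive's place (grey felt); x to the back, z up. Deck 12 mm above the desk from x = -124 to 62 mm; front and side rims to z 22 mm; pen ledge at the back, x 62 to 94 mm, 54 mm high with its pen. The drive lies along y. Tub and jar stand at about x = -71, y = +-47 mm, left and right by chance.
- dock: Black drop-in backup dock, fixed, cradle 133 (x) x 86 mm (y): floor 8 mm above the desk, 121 x 74 mm inside, lips 6 mm thick reaching 12 mm above the desk; a block 28 mm high beyond the +x end (x = 66 to 93 mm). Origin: underside, below the cradle's centre; z up. A drive lies in it flat and centred, long side along x, either way round. Stands left or right of the tidy.
- tray: White side tray, empty at the start, fixed, 260 mm (its x) by 200 mm (its y), floor 5 mm above the desk, rim 5 mm thick and 12 mm high. Origin: underside, centre; z up. Stands on the other side of the tidy from the dock.
- red_drive: Portable drive with red casing and a grey metal top plate, 105 (its x) x 58 (its y) x 18 mm (its z), about 0.14 kg, loose. Origin: centre of its underside. At the start it lies on the tidy's deck in the drive's place, with only about 10 mm between it and the tub and jar.
- blue_drive: Portable drive with blue casing and a grey metal top plate, the same size, weight and axes as the red one, loose. Origin: centre of its underside. At the start it lies in the dock.
- wipes_tub: Tub of screen wipes, loose: plain upright cylinder 62 mm in diameter and 113 mm high (115 mm with the small white flap on top), white with a blue band and a green lid, about 0.25 kg. Origin: centre of its underside, z up. At the start it stands on the tidy's deck in front of the red drive.
- clip_jar: Jar of paper clips, loose: plain upright cylinder 60 mm in diameter and 94 mm high, amber glass with a pale paper band and a black lid, about 0.28 kg. Origin: centre of its underside, z up. At the start it stands on the tidy's deck in front of the red drive, beside the tub.
- mouse: Black computer mouse, 102 x 56 x 31 mm, on the desk between the robot and the tidy; loose, to be left alone. Origin: centre of its underside.
- mug: Blue mug, 80 mm in diameter, 92 mm high, standing beyond the dock or the tray; loose, to be left alone. Origin: centre of its underside.
- model_car: White model car on a black plinth 125 x 65 mm, 43 mm high in all, beyond the dock or the tray; loose, to be left alone. Origin: centre of its underside.
Not all that is in view belongs to the job. Leave any yellow look-alike of the dock alone.

How it is judged:
By the outcome, as a careful person would: the job done as asked, in the order asked, and still so for the second after the job is handed in, with the robot touching nothing.
It also fails if it takes over 134 s, if anything falls off the work surface, if the arm or the gripper's body presses on something with over 40 N, if the wrist force passes 120 N, or if a joint passes its speed limit or range.

## Robot

A 7-joint arm with a two-finger parallel gripper is mounted at the origin on the work surface. World frame = base frame: x ahead of the robot, y to its left, z up, the work surface at z = 0. Lengths are in mm, angles in rad, forces in N, time in s.
With the tool pointing down it reaches from about 400 to 875 mm from the base axis. Payload 19.3 kg.
Tool frame: the origin (TCP) lies at the very end of the fingers, on their centre line; the grasp point (between the pads) lies 19 mm behind it (grip_point_offset is the z of the grasp point in the tool frame, in mm); z points along the fingers, y is the line along which they close (so a half turn about z gives the same grasp; the last joint's range is limited). The gripper opens to 85 mm and grips with 20 to 120 N. Pads are 22 mm wide; open, the fingers measure 114 mm over their backs; the gripper's body (76 mm by 85 mm) begins 54 mm behind the grasp point. The pads swing forward as they close: fully open they stand 13 mm farther back than shut.
Start: joints at [1.086, 0.521, -0.036, 1.599, 0.021, 1.021, -0.113], TCP at [251.851, -572.001, 205.791] pointing down, gripper open.
Joint ranges: [-2.91, 2.91], [-0.3, 2.13], [-1.5, 1.42], [0.17, 2.43], [-1.26, 4.41], [0.16, 1.93], [-2.52, 2.52]. Speed limits (rad/s): [1.89, 1.89, 2.39, 2.39, 3.01, 3.01, 3.01].

## Interface

Orientations are given as a 3x3 rotation matrix whose columns are the frame's x, y, z axes.
In Python, from workcell import movep, movel, goto_joints, open_gripper, clamp, wait, inverse_kinematics, read_state, camera, PlanningError, finish_job, grip_point_offset gives the robot as it stands. Calls block until the motion is done:
- movep(position, orientation): joint-space move of the TCP to a pose.
- movel(position, frame=None, max_speed=150, guard=None): straight line of the TCP; frame=None keeps the orientation; max_speed is the mean speed in mm/s. With guard (N) it stops when the force on the tool has changed by that much, and returns True; else False.
- goto_joints(angles): joint-space move.
- open_gripper() and clamp(): open the fingers fully, or close them until they stop; the grip force is fixed at half the most.
- wait(seconds).
- inverse_kinematics(position, orientation): joint angles nearest the present ones, or None.
- read_state(): the state.
- camera(name): name is "side" or "top"; returns a dict with "image" (400x640x3 uint8, blue, green, red), "range_z" (400x640 float32, mm along the optical axis (not along the pixel's ray), 0 where there is no reading), "fx", "fy", "cx", "cy" (pixels), "dist_coeffs" ([k1, k2, p1, p2, k3] as OpenCV has them; the pictures are not rectified), "cam_to_world" (4x4, takes a point from camera to world coordinates). Camera axes: x right, y up, looking along -z (the intrinsics and any distortion apply to the point x, -y, -z); pixel columns grow to the right and rows downward; lengths in mm; the calibration is good to about 2 mm. A picture is of the moment at which its call begins.
A pose or a line that the arm cannot do raises PlanningError and nothing moves.
- finish_job(): hands the job in; it is judged then, once.
The state is a dict: "time": time; "qpos": joint angles; "qvel": joint speeds; "joint_efforts": joint torques, N m; "eef_pos": TCP position; "tool_rot": TCP orientation; "ft_force": force on the tool from outside, world axes, zero at the start; "torque": the same for the moment, N m; "finger_gap": finger opening in mm; "gripper_force": force on a finger pad.
Only numpy, scipy, OpenCV 4.12 (cv2) and the standard library are available. Lean on these libraries where they do the work, as an engineer would, in place of code of your own. Each camera call takes 0.05 s, during which the arm holds its last target. There are 200 camera calls.

## Working session

There is one attempt and no reset: what is moved stays moved. The work goes in short steps, each a Python script; the robot and the scene stay as the last script left them, time stands still between calls to the robot, and variables do not carry over. Pictures are saved under pics/ and viewed, at most 14 in all, crops included, and the job is handed in when it is done.

```bash
ls; mkdir -p pics; python3 - <<'E'
from workcell import *
import cv2,numpy as np
for n in("top","side"):
    c=camera(n); cv2.imwrite(f"pics/{n}0.png",c["image"]); np.savez(f"{n}0.npz",**c)
    print(n,c["fx"],c["fy"],c["cx"],c["cy"],c["dist_coeffs"],np.round(c["cam_to_world"],3).tolist(),(c["range_z"]>0).mean())
s=read_state();print(s["time"],s["eef_pos"],s["tool_rot"],s["finger_gap"],grip_point_offset)
E
```

```text
pics
top 403.42435910675636 403.42435910675636 316.11591765005676 207.69275211061938 [-0.08106633  0.          0.          0.          0.        ] [[0.021, 0.997, -0.076, 411.956], [-1.0, 0.02, -0.023, 9.424], [-0.022, 0.077, 0.997, 1096.638], [0.0, 0.0, 0.0, 1.0]] 0.9961015625
side 474.7156933199603 474.7156933199603 318.4982794770238 200.36580291388964 [-0.12810561  0.          0.          0.          0.        ] [[-0.761, 0.467, -0.45, -15.825], [-0.648, -0.549, 0.527, 618.255], [-0.001, 0.693, 0.721, 873.059], [0.0, 0.0, 0.0, 1.0]] 0.99571484375
0.1 [ 251.70487041 -571.71121302  205.28095946] [[ 9.15202236e-01  4.02994572e-01 -4.92621165e-04]
 [ 4.02994866e-01 -9.15201768e-01  9.28126393e-04]
 [-7.68178622e-05 -1.04794715e-03 -9.99999448e-01]] 85.87197530287888 -18.700000000000003
```

View pics/top0.png

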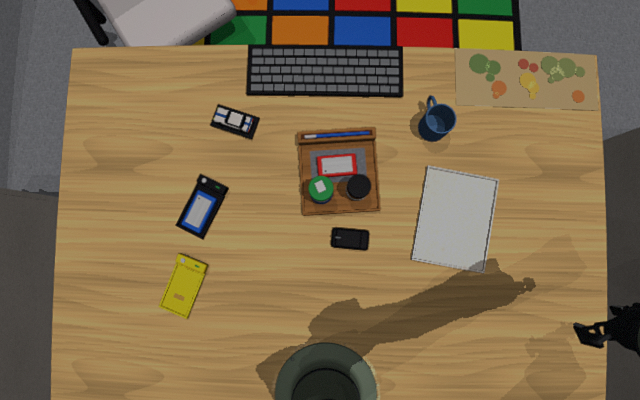

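View pics/side0.png

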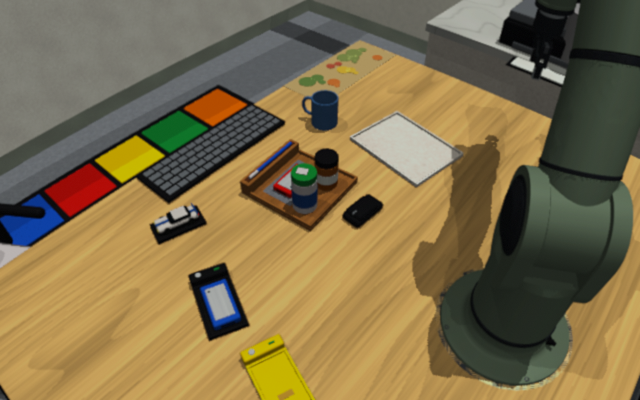

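The top view shows the red drive at (337,165), the tub (green lid) at (321,189) and the jar (black lid) at (358,187). The dock with the blue drive is at (201,207), the tray at (455,219) and the yellow decoy at (185,286). The side view matches: dock at (218,300), tidy at (300,180).

```bash
cat > vis.py <<'E'
import cv2,numpy as np
def K(c): return np.array([[c["fx"],0,c["cx"]],[0,c["fy"],c["cy"]],[0,0,1.]])
def rays(c,uv):
    p=cv2.undistortPoints(np.float64(uv).reshape(-1,1,2),K(c),np.float64(c["dist_coeffs"])).reshape(-1,2)
    T=c["cam_to_world"]; return T[:3,3],np.c_[p[:,0],-p[:,1],-np.ones(len(p))]@T[:3,:3].T
def onplane(c,uv,z):
    o,d=rays(c,uv); return o+d*((z-o[2])/d[:,2])[:,None]
def cloud(c):
    h,w=c["range_z"].shape; v,u=np.mgrid[:h,:w]
    o,d=rays(c,np.c_[u.ravel(),v.ravel()]); r=c["range_z"].ravel()[:,None]
    return (o+d*r).reshape(h,w,3)
def hsv(c): return cv2.cvtColor(c["image"],cv2.COLOR_BGR2HSV)
def box(c,roi): # x0,y0,x1,y1
    m=np.zeros(c["image"].shape[:2],bool); m[roi[1]:roi[3],roi[0]:roi[2]]=1; return m
def biggest(m):
    n,l,s,_=cv2.connectedComponentsWithStats(m.astype(np.uint8)); return l==1+np.argmax(s[1:,4])
def rect(c,m,z):
    m=biggest(cv2.morphologyEx(m.astype(np.uint8),cv2.MORPH_CLOSE,np.ones((3,3))))
    v,u=np.nonzero(m); P=onplane(c,np.c_[u,v],z)[:,:2]
    (ctr,s,a)=cv2.minAreaRect(P.astype(np.float32))
    if s[0]<s[1]: s=s[::-1]; a+=90
    return np.round(ctr,1),np.round(s,1),round((a+90)%180-90,1)   # a: direction of long side, deg
E
cat > m0.py <<'E'
from vis import *
C={n:dict(np.load(n+"0.npz")) for n in("top","side")}
R=dict(top=dict(red=(310,145,365,182),blue=(175,175,230,240),tub=(300,172,338,208),jar=(342,170,378,205),tray=(400,155,510,280),cad=(290,120,390,222),dock=(165,165,240,245)),
 side=dict(red=(270,160,330,205),blue=(190,265,250,335),tub=(285,160,322,190),jar=(312,146,342,165),tray=(340,100,470,190),dock=(180,255,255,345)))
for n,c in C.items():
    H=hsv(c); h,s,v=[H[...,i].astype(int) for i in range(3)]; W=cloud(c); z=W[...,2]; r=R[n]
    print(n,"desk z",np.median(z[300:330,300:400] if n=="side" else z[270:280,220:300]))
    red=((h<8)|(h>172))&(s>150)&(v>90)&box(c,r["red"]); blue=(h>100)&(h<125)&(s>140)&(v>70)&box(c,r["blue"])
    for k,m,zt in(("red",red,30),("blue",blue,26)):
        q=m&(z>zt-5); print(k,"top z",np.percentile(z[q],[10,50,90]).round(1),q.sum(),m.sum(),rect(c,q,zt))
    g=(h>50)&(h<85)&(s>80)&box(c,r["tub"]); print("tub",np.percentile(z[g],[10,50,90]).round(1),g.sum())
    j=(v<70)&box(c,r["jar"]); print("jar",np.percentile(z[j],[10,50,90]).round(1),j.sum())
    for k,b,zt in(("tub",r["tub"],125),("jar",r["jar"],106)):
        q=biggest(box(c,b)&(z>zt-6)); V,U=np.nonzero(q); P=W[q]; P2=onplane(c,np.c_[U,V],zt)[:,:2]
        print(k,"z",np.median(P[:,2]).round(1),"circ",cv2.minEnclosingCircle(P2.astype(np.float32)),"mean",P2.mean(0).round(1))
    t=(s<60)&(v>110)&box(c,r["tray"])
    print("tray z",np.percentile(z[t],[10,50,90]).round(1),rect(c,t,8))
    d=((v<75)|blue)&box(c,r["dock"]); print("dock",rect(c,d&(z>-5),12)); 
    q=biggest((v<60)&box(c,r["dock"])&(z>20)&~blue); print("dock block",q.sum(),np.median(z[q]),W[q].mean(0).round(1))
    if n=="top":
        m=(h>3)&(h<22)&(s>110)&(v<150)&box(c,r["cad"]); 
        q=box(c,r["cad"])&(z>8); print("caddy",rect(c,q,22))
        q=box(c,r["cad"])&(z>45)&(np.arange(400)[:,None]<150); print("ledge",np.median(z[q]),rect(c,q,54))
        q=box(c,r["cad"])&(z>6)&(z<17)&(h<30)&(s>80); print("deck z",np.median(z[q]))
        f=(s<60)&(v>60)&(v<160)&box(c,(300,140,375,182))&(z<20); print("felt z",np.median(z[f]),rect(c,f,12))
E
python3 m0.py
python3 - <<'E'
import cv2
a=cv2.imread("pics/top0.png");s=cv2.imread("pics/side0.png")
o=cv2.hconcat([cv2.resize(a[120:250,165:245],None,fx=4.5,fy=4.5),cv2.resize(a[120:250,290:385],None,fx=4.5,fy=4.5)])
cv2.imwrite("pics/crop.png",o[:600,:800])
E
```

```text
top desk z -0.33106728838004074
red top z [26.7 29.4 31.7] 270 288 (array([609.4, -18.1]), array([102.9,  56.3]), -84.5)
blue top z [22.4 25.3 27.8] 277 326 (array([478.2, 351.9]), array([103.6,  57.1]), -24.7)
tub [121.4 124.2 126.6] 399
jar [ 18.  104.9 107.8] 576
tub z 124.5 circ ((534.453125, 22.592025756835938), 32.184200286865234) mean [535.3  21.5]
jar z 105.6 circ ((545.06005859375, -72.53855895996094), 30.074317932128906) mean [545.4 -72.8]
tray z [2.  4.7 8.6] (array([ 473.1, -343.9]), array([261.4, 200.7]), -9.7)
dock (array([493.2, 348.3]), array([156.6,  90.5]), -24.4)
dock block 236 27.289292161882486 [550.6 315.3  31.7]
caddy (array([596.3, -24.8]), array([232.7, 211.4]), 4.8)
ledge 47.904082155776905 (array([686.9, -15.5]), array([203.2,  32.2]), -85.3)
deck z 11.598142855678702
felt z 11.817107740499978 (array([619.6, -21.2]), array([149. ,  74.7]), -84.6)
side desk z 0.5308195756664418
red top z [28.5 30.  32.3] 106 106 (array([622.9,  12.3]), array([88.9, 42.6]), -45.2)
blue top z [23.9 26.2 28.3] 478 525 (array([479. , 353.9]), array([106.2,  57.5]), -24.6)
tub [114.  124.9 126.9] 407
jar [101.8 106.5 108.5] 339
tub z 125.6 circ ((535.481689453125, 26.60851287841797), 34.16921615600586) mean [535.3  25.9]
jar z 106.7 circ ((545.1228637695312, -70.18805694580078), 32.59406661987305) mean [545.6 -69.6]
tray z [ 4.2  6.6 10.8] (array([ 477.6, -346.3]), array([261.9, 201.6]), -9.7)
dock (array([497.7, 348.8]), array([174.1,  85.3]), -25.4)
dock block 360 28.33297310388292 [542.7 326.8  39.4]
```

View pics/crop.png

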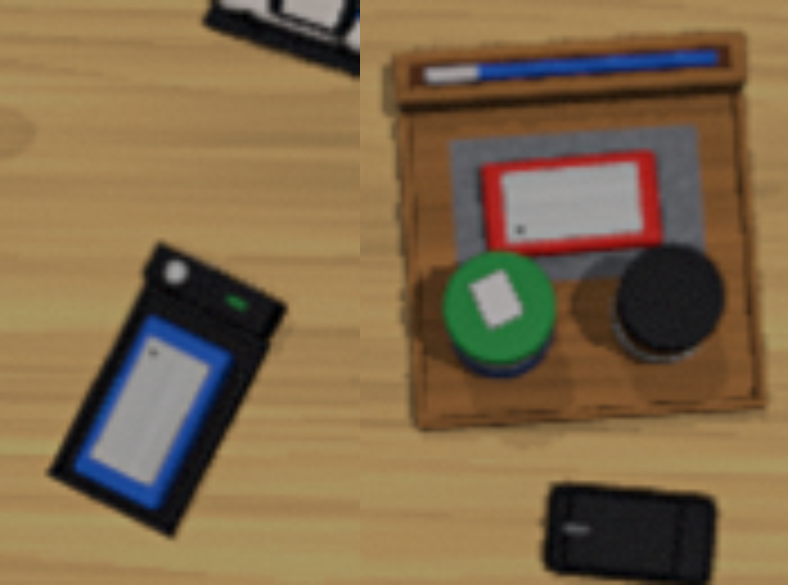

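The crop shows the blue drive roughly centred in the dock, and the red drive slightly left of the felt's centre. Measured heights match the text: deck 11.7, drive tops 30 and 26, tub 125, jar 106 and tray floor 5. Next I'll check reachability, touch the desk with the open fingers to calibrate the tip, and move the tub out.

```bash
cat > rob.py <<'E'
from workcell import *
import numpy as np
def F(deg):
    a=np.radians(deg); y=np.array([np.cos(a),np.sin(a),0]); z=np.array([0,0,-1.]); return np.c_[np.cross(y,z),y,z]
def best(p,deg):   # of the two half turns, the one with least joint travel
    q0=np.array(read_state()["qpos"]); o=[]
    for d in(deg,deg+180):
        q=inverse_kinematics(list(p),F(d))
        if q is not None: o.append((np.abs(np.array(q)-q0).max(),d,np.round(q,2)))
    return min(o,key=lambda t:t[0])
def lin(p,f=None,v=250,**k):
    while 1:
        try: return movel(list(p),frame=f,max_speed=v,**k)
        except PlanningError as e:
            v*=.7
            if v<60: raise
            print("slower",v,e)
def st(m=""):
    s=read_state(); print(m,"t",round(s["time"],1),np.round(s["eef_pos"],1),"gap",round(s["finger_gap"],1),"F",np.round(s["ft_force"],1)); return s
def pick(xy,z,deg,zup,lift,v=200):
    p=best((*xy,zup),deg); f=F(p[1]); movep([*xy,zup],f); lin((*xy,z),f,v); clamp(); st("clamped"); lin((*xy,lift),f,v); return p[1]
def place(xy,z,deg,zup,v=250,exit=None):   # z: expected TCP height at contact
    p=best((*xy,zup),deg); f=F(p[1]); lin((*xy,zup),f,v); lin((*xy,z+4),f,200)
    hit=lin((*xy,z-3),f,60,guard=5); s=st(f"set hit={hit} want {z}"); open_gripper(); lin((*xy,exit or zup),f,200)
E
python3 - <<'E'
from rob import *
for n,p,d in [("tub",(535,24,70),5.3),("jar",(545,-71,65),5.3),("t1",(534,-355,70),5.3),("t2",(416,-335,70),5.3),("caddy",(610,-21,20),5.3),("dock",(480,354,20),65.3),("buf",(560,190,15),5.3)]:
  for zz in (p[2],250):
    for a in (d,d+180):
        q=inverse_kinematics([p[0],p[1],zz],F(a)); print(n,zz,a,None if q is None else np.round(q,2))
lin((252,-572,40)); h=movel([252,-572,-5],max_speed=40,guard=4); st(f"touch {h}"); lin((252,-572,160),v=300)
E
```

```text
tub 70 5.3 [ 0.22  0.62 -0.52  1.93  0.46  0.72 -0.48]
tub 70 185.3 [-0.69  0.74  0.78  1.97 -0.77  0.75 -2.49]
tub 250 5.3 [ 0.33  0.39 -0.64  1.76  0.26  1.08 -0.31]
tub 250 185.3 [ 0.7   0.61 -1.27  1.74  0.62  1.26  2.51]
jar 65 5.3 [ 0.37  0.64 -0.48  1.89  0.43  0.72 -0.27]
jar 65 185.3 [-0.37  0.68  0.56  1.93 -0.56  0.69 -2.51]
jar 250 5.3 [ 0.44  0.4  -0.56  1.73  0.24  1.08 -0.11]
jar 250 185.3 [-0.75  0.67  1.23  1.78 -0.68  1.2  -2.36]
t1 70 5.3 [ 0.7   0.72 -0.32  1.65  0.29  0.82  0.35]
t1 70 185.3 [ 0.26  0.74  0.36  1.67 -0.34  0.79 -2.27]
t1 250 5.3 [ 0.74  0.53 -0.38  1.49  0.21  1.16  0.42]
t1 250 185.3 [ 0.26  0.53  0.36  1.52 -0.2   1.13 -2.39]
t2 70 5.3 [ 0.8   0.59 -0.32  1.94  0.29  0.66  0.4 ]
t2 70 185.3 [ 0.32  0.6   0.34  1.96 -0.33  0.63 -2.17]
t2 250 5.3 [ 0.87  0.35 -0.4   1.77  0.15  1.05  0.51]
t2 250 185.3 [ 0.31  0.34  0.34  1.8  -0.13  1.02 -2.35]
caddy 20 5.3 [ 0.27  0.78 -0.49  1.75  0.51  0.74 -0.4 ]
caddy 20 185.3 [-0.46  0.85  0.61  1.79 -0.7   0.73 -2.52]
caddy 250 5.3 [ 0.34  0.51 -0.6   1.57  0.31  1.16 -0.23]
caddy 250 185.3 [-0.75  0.79  1.23  1.62 -0.77  1.29 -2.43]
dock 20 65.3 [-0.23  0.85 -0.77  1.77  0.76  0.85 -0.22]
dock 20 245.3 [-1.12  0.83  0.59  1.82 -0.68  0.7  -2.15]
dock 250 65.3 [-0.01  0.67 -1.15  1.59  0.63  1.3  -0.12]
dock 250 245.3 [-1.26  0.55  0.8   1.65 -0.43  1.12 -2.34]
buf 15 5.3 [-0.09  0.77 -0.49  1.8   0.53  0.71 -0.78]
buf 15 185.3 [-1.04  1.06  1.03  1.85 -1.14  0.97 -2.52]
buf 250 5.3 [ 0.11  0.52 -0.8   1.61  0.4   1.18 -0.68]
buf 250 185.3 [ 0.35  0.72 -1.27  1.6   0.7   1.35  2.22]
touch False t 2.2 [ 252.1 -572.1   -4.7] gap 85.1 F [-0.3  0.2  0.3]
```

The open fingertips clear z = 0 with the TCP at -4.7, so the TCP is the shut tip. I'll move the jar first, then the tub.

```bash
python3 - <<'E'
from rob import *
import cv2
d=pick((545,-71),58,5.3,180,150); st("jar up")
place((416,-335),51,d,130,exit=150); st()
d=pick((535,24),66,5.3,200,150); st("tub up")
place((534,-355),59,d,130,exit=230); st()
c=camera("top"); cv2.imwrite("pics/top1.png",c["image"]); np.savez("top1.npz",**c)
c=camera("side"); np.savez("side1.npz",**c)
E
```

```text
clamped t 6.1 [545.9 -71.2  59.4] gap 58.3 F [-1.1 -0.5 12. ]
jar up t 6.7 [544.5 -71.3 149.3] gap 57.8 F [-0.7  0.4 -3.2]
set hit=True want 51 t 8.8 [ 417.4 -335.4   48.9] gap 58.1 F [-0.1 -0.9  1.6]
 t 9.8 [ 415.7 -335.   149.8] gap 85.5 F [-0.1 -0.4  0. ]
clamped t 12.4 [536.   23.9  67.3] gap 60.9 F [ 0.  -0.4 10.4]
tub up t 13.0 [534.7  23.6 149.4] gap 60.4 F [-0.4  0.3 -3.2]
set hit=True want 59 t 15.3 [ 535.3 -355.4   57.6] gap 60.1 F [-1.3  0.9  6.9]
 t 16.7 [ 533.5 -354.8  228.9] gap 85.4 F [ 0.1 -0.1 -0.7]
```

View pics/top1.png

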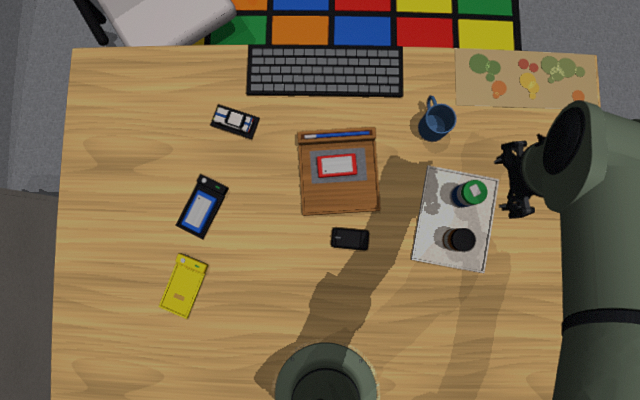

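Tub at (470,192) and jar at (460,240) stand upright on the tray, and the felt with the red drive at (338,166) is now clear. I'll re-measure the felt and caddy, then set the blue drive down temporarily on the desk between dock and tidy.

```bash
cat > m1.py <<'E'
from vis import *
import sys
def felt(n,b):
    c=dict(np.load(n+".npz")); H=hsv(c); h,s,v=[H[...,i].astype(int) for i in range(3)]; W=cloud(c); z=W[...,2]
    f=(s<70)&(v>50)&(v<170)&box(c,b); red=((h<8)|(h>172))&(s>150)&(v>90)&box(c,b)
    print(n,"felt",rect(c,f,12)); 
    if red.sum()>50: print("red",rect(c,red&(z>25),30))
if __name__=="__main__":
    felt("top1",(302,140,375,190)); felt("side1",(250,150,335,215))
E
python3 m1.py
python3 - <<'E'
from rob import *
import cv2
for _ in [0]:
    f=F(65.3); movep([478.6,352.9,150],f)
    lin((478.6,352.9,11),f,120); clamp(); s=st("blue clamped"); lin((478.6,352.9,60),f,100); st("up")
    f=F(5.3); lin((560,190,60),f,150); lin((560,190,8),f,120); hit=lin((560,190,-1),f,40,guard=4); st(f"set {hit} want 3")
    open_gripper(); lin((560,190,150),f,150); movep([420,-150,300],f); st()
for n in("top","side"):
    c=camera(n); cv2.imwrite(f"pics/{n}2.png",c["image"]); np.savez(n+"2.npz",**c)
E
```

```text
top1 felt (array([612. , -21.9]), array([149.4,  89.6]), -85.1)
red (array([609.3, -18. ]), array([102.7,  57.3]), -84.0)
side1 felt (array([615.4, -22.8]), array([149.1,  89. ]), -85.3)
red (array([610.9, -15.7]), array([105.5,  57.6]), -83.5)
blue clamped t 21.4 [478.6 352.9  11. ] gap -0.0 F [ 0.2 -0.3 -0.5]
up t 22.1 [478.7 352.7  60.1] gap -0.2 F [-0.5 -0.9 -0.8]
set False want 3 t 24.4 [560.  189.9  -1. ] gap 0.1 F [ 0.6 -0.4  0.3]
 t 27.8 [ 420.4 -149.3  299.7] gap 85.6 F [ 0.5  0.5 -0.5]
```

View pics/side2.png

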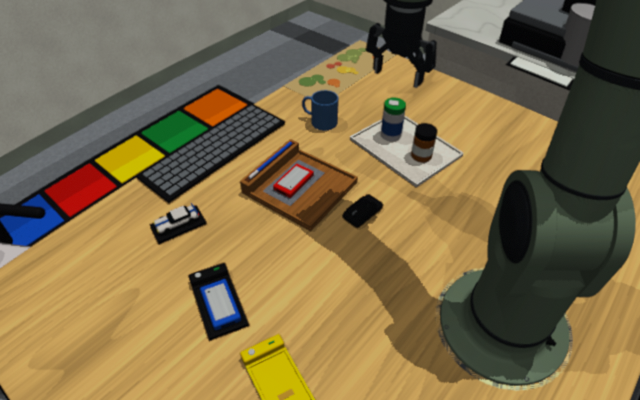

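View pics/top2.png

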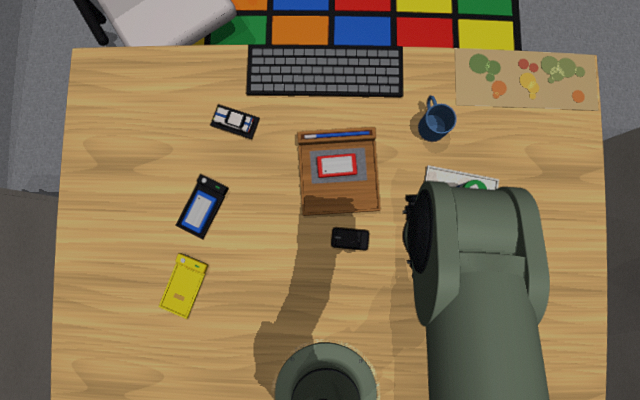

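The blue drive is still in the dock: the fingers shut above it without contact. So the fingertips sit higher than assumed, and I'll measure that by touching the desk with guards, both open and shut.

```bash
python3 - <<'E'
from rob import *
import cv2
f=F(5.3); movep([560,190,80],f)
lin((560,190,0),f,120); h=movel([560,190,-30],frame=f,max_speed=30,guard=4); st(f"open touch {h}")
lin((560,190,30),f,120)
clamp(); st("shut"); lin((560,190,3),f,120); h=movel([560,190,-30],frame=f,max_speed=30,guard=4); s=st(f"shut touch {h}"); print(s["tool_rot"])
c=camera("side"); cv2.imwrite("pics/side3.png",cv2.resize(c["image"][100:340,120:440],None,fx=2.4,fy=2.4)); np.savez("side3.npz",**c)
lin((560,190,60),f,120); open_gripper()
E
```

```text
open touch False t 31.5 [560.1 190.  -29.8] gap 85.3 F [0.1 0.3 0.2]
shut t 32.9 [560. 190.  30.] gap -0.0 F [-0.3 -0.9 -0.4]
shut touch True t 34.1 [559.8 190.  -25.4] gap 0.1 F [-1.2 -1.2  9.2]
[[-9.24298765e-02  9.95719125e-01 -3.76772964e-04]
 [ 9.95719125e-01  9.24297198e-02 -4.14073209e-04]
 [-3.77475594e-04 -4.13432782e-04 -9.99999843e-01]]
```

View pics/side3.png

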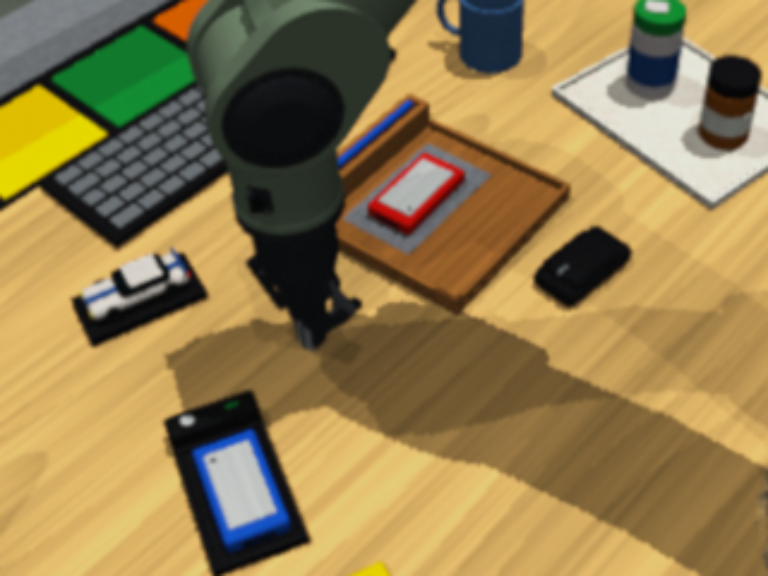

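The shut tip touched the desk at TCP z = -25.4, so the real fingers end about 25 mm higher than the nominal TCP. In the crop the fingertip is at (310,345). I'll check its lateral position and the blue drive's pose, then repeat the blue pick with the corrected height.

```bash
python3 - <<'E'
from vis import *
c=dict(np.load("side3.npz")); print("tip",onplane(c,[[249.2,243.75]],3))
for n,b in(("top2",(175,175,230,240)),("side2",(190,265,250,335))):
    c=dict(np.load(n+".npz")); H=hsv(c); h,s,v=[H[...,i].astype(int) for i in range(3)]
    m=(h>100)&(h<125)&(s>140)&(v>70)&box(c,b)&(cloud(c)[...,2]>21); print(n,rect(c,m,26))
E
python3 - <<'E'
from rob import *
import cv2
f=F(65.3); xy=(478.6,352.9); movep([*xy,100],f)
h=lin((*xy,-14),f,80,guard=6); st(f"down {h}")
clamp(); s=st("clamped")
if s["finger_gap"]>50:
    lin((*xy,30),f,80); st("up")
c=camera("side"); cv2.imwrite("pics/side4.png",cv2.resize(c["image"][150:350,120:320],None,fx=3,fy=3))
E
```

```text
tip [[559.25665847 194.65127561   3.        ]]
top2 (array([478.7, 351.6]), array([104.6,  57.1]), -24.7)
side2 (array([478.8, 354. ]), array([106.7,  57.5]), -24.6)
down False t 38.2 [478.8 353.  -13.6] gap 85.6 F [0.2 0.1 1.2]
clamped t 38.6 [478.8 353.  -13.4] gap 56.2 F [-1.2 -2.4  9. ]
up t 39.3 [478.7 352.7  29.9] gap 56.0 F [-0.9  0.1 -1.2]
```

View pics/side4.png

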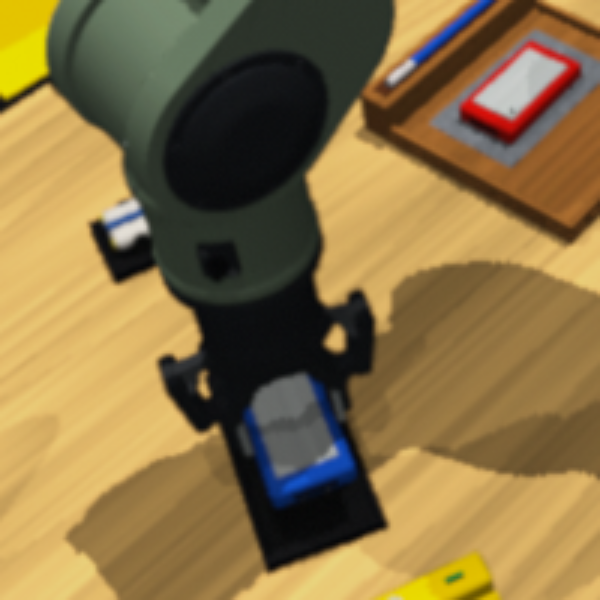

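The drive is lifted and held level, with its marking dot at the block end. I'll turn it via the desk so that it ends up the same way round as the red one (total turn +120°), if the arm can reach that.

```bash
python3 - <<'E'
from rob import *
import cv2
xy=(545,190)
for z in(-21,60):
    for d in(125.3,-54.7,5.3): q=inverse_kinematics([*xy,z],F(d)); print(z,d,None if q is None else np.round(q,2))
ok=all(inverse_kinematics([*xy,z],F(d)) is not None for z in(-21,60) for d in(125.3,-54.7))
d=125.3 if ok else 5.3; print("yaw",d); f=F(d)
try: lin((*xy,60),f,120)
except PlanningError: movep([*xy,60],f)
st("over"); lin((*xy,-15),f,100); h=lin((*xy,-25),f,30,guard=4); st(f"set {h} want -21.6"); open_gripper(); lin((*xy,80),f,120)
movep([420,-150,200],F(5.3)); st()
for n in("top","side"):
    c=camera(n); cv2.imwrite(f"pics/{n}5.png",c["image"]); np.savez(n+"5.npz",**c)
E
```

```text
-21 125.3 [ 0.23  1.03 -1.04  1.83  1.09  0.99  0.89]
-21 -54.7 [-0.13  0.81 -0.45  1.84  0.57  0.62 -1.88]
-21 5.3 [ 0.02  0.87 -0.67  1.84  0.79  0.73 -1.01]
60 125.3 [ 0.29  0.94 -1.14  1.8   0.97  1.09  0.96]
60 -54.7 [-0.08  0.69 -0.52  1.82  0.47  0.76 -1.8 ]
60 5.3 [ 0.08  0.75 -0.76  1.81  0.67  0.85 -0.92]
yaw 125.3
over t 41.0 [544.8 190.4  60. ] gap 56.2 F [-0.8 -0.1 -2.2]
set True want -21.6 t 42.2 [545.5 190.1 -22.1] gap 56.0 F [ 0.8  0.  -0.1]
 t 45.0 [ 420.4 -149.3  199.8] gap 85.6 F [ 0.5 -0.2  0.7]
```

```bash
cat > m5.py <<'E'
from vis import *
for n,bb,db in(("top5",(230,150,300,240),(165,165,240,245)),("side5",(220,190,330,290),(180,255,255,345))):
    c=dict(np.load(n+".npz")); H=hsv(c); h,s,v=[H[...,i].astype(int) for i in range(3)]; z=cloud(c)[...,2]
    m=(h>100)&(h<125)&(s>140)&(v>60)&box(c,bb)&(z>12); print(n,"blue top z",np.median(z[m]).round(1),rect(c,m,18))
    m=(v<75)&box(c,db); m=biggest(m); V,U=np.nonzero(m); 
    # dock frame extents, axis -24.7 deg, on the lip plane z=12
    P=onplane(c,np.c_[U,V],12)[:,:2]; a=np.radians(-24.7); E=np.array([[np.cos(a),np.sin(a)],[-np.sin(a),np.cos(a)]])
    Q=P@E.T; zz=z[m]; cr=Q[zz<17]; print("dock x lo",np.percentile(Q[:,0],.3).round(1),"hi",Q[:,0].max().round(1),"y lo/hi of cradle",np.percentile(cr[:,1],[.7,99.3]).round(1), "area",m.sum())
    for lo in(np.percentile(Q[:,0],.3),): 
        yc=np.percentile(cr[:,1],[.7,99.3]).mean(); print("  centre",(E.T@np.array([lo+66.5,yc])).round(1))
E
python3 m5.py; python3 -c "
import cv2
t=cv2.imread('pics/top5.png');s=cv2.imread('pics/side5.png')
a=cv2.resize(t[150:250,165:298],None,fx=3,fy=3);b=cv2.resize(s[180:350,180:313],None,fx=3,fy=3)
cv2.imwrite('pics/c5.png',cv2.hconcat([cv2.copyMakeBorder(a,0,210,0,0,0),b]))"
```

```text
top5 blue top z 17.6 (array([544.1, 189.3]), array([102. ,  54.7]), 35.0)
dock x lo 224.4 hi 380.6 y lo/hi of cradle [478.8 564.2] area 1693
  centre [482.2 352.2]
side5 blue top z 17.6 (array([542.7, 194.6]), array([102.4,  59.8]), 34.8)
dock x lo 220.4 hi 393.0 y lo/hi of cradle [483.3 566.4] area 2627
  centre [480. 357.]
```

View pics/c5.png

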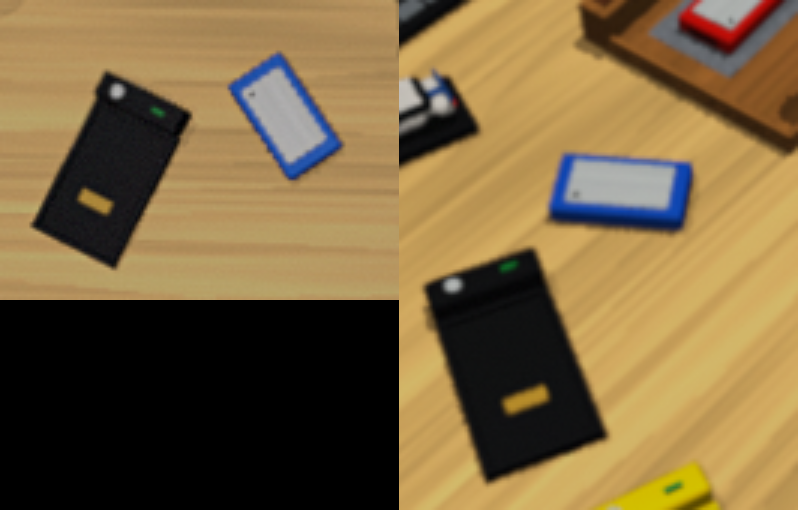

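The top crop shows the dock empty and the blue drive flat on the desk at 35°; heights and the known release point put the dock centre at about (482,353). Next: red into the dock.

```bash
python3 - <<'E'
from rob import *
import cv2
xy=(610,-18); f=F(6); movep([*xy,110],f)
h=lin((*xy,-9.6),f,80,guard=6); st(f"down {h}")
assert not h
clamp(); s=st("clamped"); assert s["finger_gap"]>50
lin((*xy,60),f,80); st("up"); f=F(65.3); xy=(482,353.3)
lin((*xy,60),f,130); lin((*xy,-7),f,80); h=lin((*xy,-17),f,30,guard=4); st(f"set {h} want -13.6"); open_gripper(); lin((*xy,80),f,120)
movep([420,-150,200],F(5.3)); st()
for n in("top","side"):
    c=camera(n); cv2.imwrite(f"pics/{n}6.png",c["image"]); np.savez(n+"6.npz",**c)
E
python3 - <<'E'
from vis import *
for n,bb in(("top6",(165,165,240,245)),("side6",(180,255,255,345))):
    c=dict(np.load(n+".npz")); H=hsv(c); h,s,v=[H[...,i].astype(int) for i in range(3)]; z=cloud(c)[...,2]
    m=((h<8)|(h>172))&(s>130)&(v>80)&box(c,bb); print(n,np.percentile(z[m],[10,50,90]).round(1),rect(c,m&(z>21),26))
t=cv2.imread('pics/top6.png');s=cv2.imread('pics/side6.png')
a=cv2.resize(t[120:250,165:298],None,fx=3,fy=3);b=cv2.resize(s[180:350,180:313],None,fx=3,fy=3)
cv2.imwrite('pics/c6.png',cv2.hconcat([cv2.copyMakeBorder(a,0,120,0,0,0),b]))
from m1 import felt
f=felt("top6",(302,140,375,190)); felt("side6",(250,150,335,215))
E
```

```text
down False t 47.7 [610.3 -18.   -9.2] gap 85.2 F [ 0.6  0.6 -1.2]
clamped t 48.1 [610.2 -18.1  -9. ] gap 56.1 F [-3.  -0.4  9.7]
up t 49.1 [609.7 -18.1  59.5] gap 56.1 F [ 0.8  0.2 -2. ]
set True want -13.6 t 53.6 [482.5 353.6 -13.6] gap 56.4 F [0.9 0.9 0.4]
 t 56.8 [ 420.4 -149.3  200. ] gap 85.3 F [ 0.3 -0.  -0.3]
top6 [19.4 24.6 27.5] (array([482. , 351.5]), array([103.6,  57.1]), -24.7)
side6 [22.2 26.  28.2] (array([482. , 354.1]), array([106.7,  57.3]), -24.8)
top6 felt (array([612.1, -22.1]), array([149.8,  89.6]), -85.1)
side6 felt (array([615.4, -22.8]), array([149.1,  89. ]), -85.3)
```

View pics/c6.png

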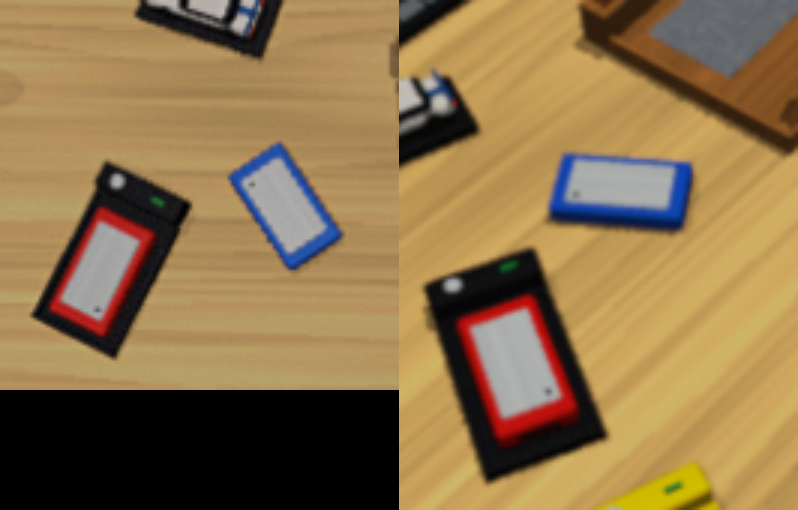

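The red drive lies in the dock with its top at about z = 26. I'll check quickly for tilt and centring against the block before moving the blue drive.

```bash
python3 - <<'E'
from vis import *
a=np.radians(-24.7); E=np.array([[np.cos(a),np.sin(a)],[-np.sin(a),np.cos(a)]])
for n,bb in(("top6",(165,165,240,245)),("side6",(180,255,255,345))):
    c=dict(np.load(n+".npz")); W=cloud(c); H=hsv(c); v=H[...,2]; z=W[...,2]; Q=(W[...,:2]-[482,353.3])@E.T
    p=box(c,bb)&(abs(Q[...,0])<45)&(abs(Q[...,1])<22); A=np.c_[Q[p],np.ones(p.sum())]
    print(n,"tilt deg",np.degrees(np.linalg.lstsq(A,z[p],rcond=None)[0][:2]).round(2),"h",np.median(z[p]).round(1))
    V,U=np.nonzero(box(c,bb)&(v<75)&(z>22)&(Q[...,0]>60)); B=(onplane(c,np.c_[U,V],28)[:,:2]-[482,353.3])@E.T
    print(" block x",np.percentile(B[:,0],[1,99]).round(1),"y",np.percentile(B[:,1],[1,99]).round(1))
    d0=dict(np.load(n[:-1]+"5.npz")); H=hsv(d0); W0=cloud(d0); Q0=(W0[...,:2]-[482,353.3])@E.T
    V,U=np.nonzero(box(c,bb)&(H[...,2]<75)&(Q0[...,0]<-30)); B=(onplane(d0,np.c_[U,V],12)[:,:2]-[482,353.3])@E.T
    print(" front lip x",np.percentile(B[:,0],1).round(1),"y",np.percentile(B[:,1],[1,99]).round(1))
E
```

```text
top6 tilt deg [0.08 0.29] h 26.4
 block x [21.7 90. ] y [-43.8  38.8]
 front lip x -65.9 y [-43.3  41.8]
side6 tilt deg [-0.19  0.07] h 27.3
 block x [62.4 90.2] y [-38.8  42.2]
 front lip x -69.9 y [-38.4  44.1]
```

The drive is flat (tilt under 0.3°) and centred within about 3 mm. Now the blue drive goes into the tidy.

```bash
python3 - <<'E'
from rob import *
import cv2
xy=(545.2,190); f=F(-54.7); movep([*xy,80],f)
h=lin((*xy,-21.3),f,80,guard=6); st(f"down {h}"); assert not h
clamp(); s=st("clamped"); assert s["finger_gap"]>50
lin((*xy,60),f,80); f=F(5.1); xy=(610.3,-20.8)
lin((*xy,60),f,120); lin((*xy,-2),f,80); h=lin((*xy,-13),f,30,guard=4); st(f"set {h} want -9.4"); open_gripper(); lin((*xy,110),f,100)
movep([420,-150,230],F(5.3)); st()
for n in("top","side"):
    c=camera(n); cv2.imwrite(f"pics/{n}7.png",c["image"]); np.savez(n+"7.npz",**c)
E
python3 - <<'E'
from vis import *
for n,bb in(("top7",(305,143,372,185)),("side7",(262,155,330,210))):
    c=dict(np.load(n+".npz")); H=hsv(c); h,s,v=[H[...,i].astype(int) for i in range(3)]; z=cloud(c)[...,2]
    m=(h>100)&(h<125)&(s>130)&(v>60)&box(c,bb)&(z>22); print(n,np.median(z[m]).round(1),rect(c,m,30))
E
```

```text
down False t 59.9 [545.5 190.1 -20.8] gap 85.6 F [-1.1  0.2  0.3]
clamped t 60.3 [545.4 190.  -20.7] gap 56.2 F [-3.2 -2.6 11.3]
set True want -9.4 t 64.7 [610.7 -20.8  -9.3] gap 56.3 F [ 0.8  0.6 -0. ]
 t 67.5 [ 420.7 -149.7  229.9] gap 85.5 F [ 0.   0.4 -0.6]
top7 28.9 (array([609. , -20.6]), array([103.3,  57.7]), -85.1)
side7 30.4 (array([608.9, -16.6]), array([108. ,  61.5]), -85.5)
```

View pics/side7.png

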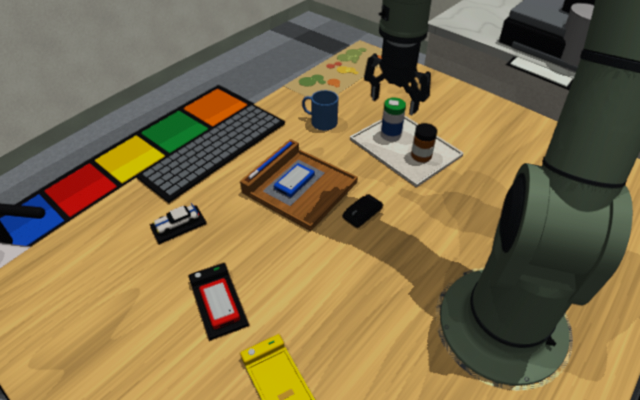

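The blue drive lies flat on the felt at (296,178), the red one is in the dock at (218,302), and the mouse, mug and car are untouched. Now the tub and jar go back.

```bash
python3 - <<'E'
from rob import *
import cv2
f=F(5.3)
for n,a,b,zt,zd in(("tub",(534.3,-355),(535,24),58,65.5),("jar",(416.3,-335),(545.3,-71),49.5,57)):
    movep([*a,220],f); lin((*a,zt),f,150); clamp(); s=st(n+" clamped"); assert s["finger_gap"]>50
    lin((*a,160),f,120); lin((*b,160),f,180); lin((*b,zd+6),f,120); h=lin((*b,zd-4),f,30,guard=4); st(f"set {h} want {zd}"); open_gripper(); lin((*b,220),f,150)
movep([420,-250,250],f); st()
for n in("top","side"):
    c=camera(n); cv2.imwrite(f"pics/{n}8.png",c["image"]); np.savez(n+"8.npz",**c)
E
python3 - <<'E'
from vis import *
R=dict(top=dict(tub=(300,172,338,208),jar=(342,170,378,205)),side=dict(tub=(285,160,322,190),jar=(312,146,342,165)))
for n in R:
    for i in "08":
        c=dict(np.load(n+i+".npz")); W=cloud(c); z=W[...,2]
        for k,zt in(("tub",125),("jar",106)):
            q=biggest(box(c,R[n][k])&(z>zt-6)); V,U=np.nonzero(q); print(n,i,k,np.median(z[q]).round(1),onplane(c,np.c_[U,V],zt)[:,:2].mean(0).round(1),q.sum())
t=cv2.imread('pics/top8.png');s=cv2.imread('pics/side8.png')
cv2.imwrite('pics/c8.png',cv2.hconcat([cv2.resize(t[90:290,165:365],None,fx=2,fy=2),cv2.resize(s[100:300,180:380],None,fx=2,fy=2)]))
E
```

```text
tub clamped t 70.1 [ 534.8 -355.2   58.9] gap 60.5 F [ 0.3 -0.3  6.6]
set True want 65.5 t 74.5 [536.3  24.1  65.6] gap 60.3 F [1.8 0.1 4.5]
jar clamped t 79.2 [ 416.8 -335.3   50.3] gap 58.0 F [-0.5 -0.7  9.1]
set True want 57 t 83.2 [546.2 -71.   57. ] gap 58.1 F [ 2.2  0.2 -0. ]
 t 85.8 [ 420.6 -249.3  249.9] gap 85.3 F [-0.1  0.7 -0.5]
top 0 tub 124.5 [535.3  21.5] 504
top 0 jar 105.6 [545.4 -72.8] 453
top 8 tub 124.9 [535.2  20.8] 501
top 8 jar 105.5 [544.8 -71.8] 456
side 0 tub 125.6 [535.3  25.9] 415
side 0 jar 106.7 [545.6 -69.6] 338
side 8 tub 125.7 [535.2  25.1] 414
side 8 jar 106.6 [545.1 -68.6] 331
```

View pics/c8.png

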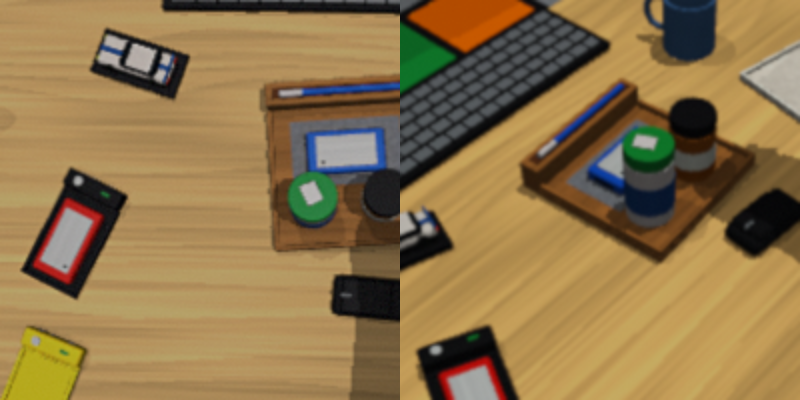

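The tub and jar stand upright within 1 mm of where they started, the blue drive lies along the back of the tidy, and the red one is flat in the dock. I'm handing in.

```bash
python3 -c "
from workcell import *
print(finish_job())"
```

```text
the job is handed in; nothing more can be done
None
```

I handed the job in at about 86 s: the red drive is flat in the dock, the blue one lies along the back of the tidy, the tub and jar are back within about 1 mm of where they stood, and the robot did not touch the mouse, mug or car; my first try for the blue drive missed without contact because the fingers are about 25 mm shorter than stated.

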